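# Put the carton into the third gap of the rack

### The arm

A 7-joint arm with a two-finger parallel gripper is mounted at the origin on the work surface. World frame = base frame: x ahead of the robot, y to its left, z up, the work surface at z = 0. Lengths are in m, angles in rad, forces in N, time in s.
With the tool pointing down it reaches from about 0.425 to 0.925 m from the base axis. Payload 6.8 kg.
Tool frame: the origin (TCP) lies at the very end of the fingers, on their centre line; the grasp point (between the pads) lies 19 mm behind it (bot.grasp_offset is the distance from the TCP to the grasp point, in m); z points along the fingers, y is the direction in which the jaws open and shut (so a half turn about z gives the same grasp; the last joint's range is limited). The gripper opens to 85 mm and grips with 20 to 120 N. Pads are 22 mm wide; open, the fingers measure 114 mm over their backs; the gripper's body (76 mm by 85 mm) begins 54 mm behind the grasp point. The pads swing forward as they close: fully open they stand 13 mm farther back than shut.
Start: joints at [-1.223, 0.477, 0.022, 1.555, -0.011, 1.109, -0.083], TCP at [0.297, 0.606, 0.231] pointing down, gripper open.
Joint ranges: [-2.96, 2.96], [-0.34, 2.1], [-1.41, 1.46], [0.24, 2.44], [-1.37, 4.51], [0.17, 1.92], [-2.96, 2.96]. Speed limits (rad/s): [2.39, 2.39, 3.14, 3.14, 3.14, 3.14, 3.14].

### API

Orientations are given as a unit quaternion [w, x, y, z].
In Python, from station import monitor, cams, bot, finder gives the robot as it stands.
- The arm moves only by the tool jog_arm, never from a script. Its argument "plan" is a list of rows, each an object of numbers: "x", "y", "z": the shift along the tool's x, y, z as a fraction of full scale; "wx", "wy", "wz": the turn, a rotation vector about the tool's x, y, z as a fraction of full scale. A call has 1 to 12 rows; each row is the pose to reach, as a shift and turn from the pose measured when the call began, along the tool's axes at that moment, turning the shorter way round; what a row does not reach only later rows make up. Full scale, the value 1, is 20 cm for a shift and 180 degrees for a turn. A row lasts 1/12 s, in which the tool goes at most 41.7 mm and 7.16 degrees, less where a joint would pass 70% of its speed; a pose out of reach is approached as far as the arm can. A call with a number of a shift or a turn outside -1 to 1 is refused whole. A call with a gripper value outside its range is refused whole. "hand" is the opening, from -1 (shut) to 1 (fully open), set as the call begins (left out, the last holds). The fingers move at their own pace and stop on an object; "grip_force" is the grip in N (left out, the last holds). Time passes only in rows, so rows that repeat a pose let the fingers close. It gives the time, the measured TCP pose, the force and the opening at its end, in the units of the state.
- monitor.get_obs(): the state, without advancing time (a new reading comes with each control period).
- cams.read_camera(name): name is "scene" or "side" or "wrist"; returns the picture (420x560x3 uint8, red, green, blue); there is no depth.
- cams.get_calibration(name): a dict with "fx", "fy", "cx", "cy" (pixels), "extrinsics" (4x4, takes a point from world to camera coordinates). Camera axes: x right, y down, z forward; pixel columns grow to the right and rows downward; lengths in m; the calibration is good to about 2 mm. A picture is of the moment at which its call begins: read the wrist's pose just before it. get_calibration takes no time and is no camera call; for the wrist camera it gives the pose at the moment of the call.
- bot.hand_in(): hands the job in, once; it reports no verdict.
Trained networks look in the newest picture that a camera, given by its name, has taken for a name from the list of things; names that differ only in an ending like _2 or _b are one class to them, and where a whole thing is asked for, a point or a joint stands for the part that bears it (a point fixed in the world has none). Each returns a list of dicts, best first, with "confidence" (0 to 1); they miss things now and then, are a little off and sometimes report something else, mostly with a low value. They report only what shows in the picture. A call takes as long as a camera call. They do not tell look-alikes from the thing itself.
- finder.find_in(camera, target): "bbox" ([left, top, width, height] in pixels, round what is visible of it).
- finder.place_of(camera, target): "location" ([column, row] in pixels: a listed point, or the origin of a listed thing).
The state is a dict: "t": time; "q": joint angles; "joint_vel": joint speeds; "joint_torque": joint torques, N m; "eef_pos": TCP position; "tool_rot": TCP orientation; "contact_force": force on the tool from outside, world axes, zero at the start; "torque": the same for the moment, N m; "gripper_width": opening from 0.0 (shut) to 1.0 (fully open).
Only numpy, scipy, OpenCV 4.12 (cv2) and the standard library are available. Lean on these libraries where they do the work, as an engineer would, in place of code of your own. Each camera call takes 0.05 s, during which the arm holds its last target. There are 200 camera calls.

### The job

Put the loose carton away in the rack: start at the end of the rack where the chopping log stands and run a fingertip along the top of the front rail, over the first gap, the second and on to the third, counting filled and empty gaps alike. Then push the carton along the bench into that third gap, straight and fully home against the back panel, without taking it between the fingers or lifting it. Leave everything else where it is.

Things in the scene. Friction and masses are not known exactly. Their poses are not given: they have to be found in the camera images.
- rack: low plywood rack screwed to the bench: 7 upright dividers (8 mm thick, 60 mm high) 62 mm apart make 6 gaps, 54 mm clear each, middles at y = +155, +93, +31, -31, -93, -155 mm; open in front and above, the bench is their floor. Origin on the bench under its middle; x from the open front to the back (away from the robot), y along the row to its left, z up. Round divider ends reach x = -49 mm
- rack_back (a point): middle of the inner face of the rack's back panel (50 mm high), on the bench: x = +40 mm in the rack's frame. A carton fully home touches this panel
- rail_1: dark wooden piece of the rack's front rail over the mouth of the first gap from the rack's left (+y) end, level with the divider tops at both sides, 48 mm clear below: 54 mm along y, 16 mm deep, 12 mm thick; origin in the middle of its top face, 60 mm above the bench and at x = -37 mm in the rack's frame; axes as the rack's; rigid
- rail_2: dark wooden piece of the rack's front rail over the mouth of the second gap from the rack's left (+y) end, level with the divider tops at both sides, 48 mm clear below: 54 mm along y, 16 mm deep, 12 mm thick; origin in the middle of its top face, 60 mm above the bench and at x = -37 mm in the rack's frame; axes as the rack's; rigid
- rail_3: dark wooden piece of the rack's front rail over the mouth of the third gap from the rack's left (+y) end, level with the divider tops at both sides, 48 mm clear below: 54 mm along y, 16 mm deep, 12 mm thick; origin in the middle of its top face, 60 mm above the bench and at x = -37 mm in the rack's frame; axes as the rack's; rigid
- rail_4: dark wooden piece of the rack's front rail over the mouth of the fourth gap from the rack's left (+y) end, level with the divider tops at both sides, 48 mm clear below: 54 mm along y, 16 mm deep, 12 mm thick; origin in the middle of its top face, 60 mm above the bench and at x = -37 mm in the rack's frame; axes as the rack's; rigid
- rail_5: dark wooden piece of the rack's front rail over the mouth of the fifth gap from the rack's left (+y) end, level with the divider tops at both sides, 48 mm clear below: 54 mm along y, 16 mm deep, 12 mm thick; origin in the middle of its top face, 60 mm above the bench and at x = -37 mm in the rack's frame; axes as the rack's; rigid
- rail_6: dark wooden piece of the rack's front rail over the mouth of the sixth gap from the rack's left (+y) end, level with the divider tops at both sides, 48 mm clear below: 54 mm along y, 16 mm deep, 12 mm thick; origin in the middle of its top face, 60 mm above the bench and at x = -37 mm in the rack's frame; axes as the rack's; rigid
- block: heavy chopping log of pale wood, about 240 mm across and 145 mm high, with a sheet of paper and a half-moon knife (to 170 mm) on top; it stands beyond one end of the rack, left or right; origin on the bench under its middle
- carton: the loose cardboard carton to be put away, lying on the bench in front of the rack: 100 mm long (its x), 44 mm wide (y), 40 mm high (z), 0.15 to 0.3 kg, sliding with some friction; origin at the centre of its underside; its x points within about 0.3 rad of the rack's x at the start
- carton_mid (a point): the centre of that carton, 20 mm above its underside. When fully home it is at x = -10 mm in the rack's frame, and the carton's near end still stands 11 mm out in front of the divider ends
- stock_1: carton of the same size as the loose one (100 x 44 x 40 mm), already in one of the rack's gaps; origin at the centre of its underside; leave alone
- stock_2: smaller carton, 90 x 38 x 34 mm, already in another gap; origin at the centre of its underside; leave alone
- tin: small tin, 44 mm across and 40 mm high, already in another gap; origin at the centre of its underside; leave alone
- mallet: wooden mallet lying on the bench to the right of the rack, handle towards the robot, head 60 mm across and 95 mm long, handle 215 mm; origin on the bench under the head; leave alone
- jar: paste jar with a metal cap, 60 mm across, 75 mm high, on the bench on the left; origin at the centre of its underside; leave alone
- spool: spool of thread, 44 mm across, 55 mm high, on the bench on the right; origin at the centre of its underside; leave alone
- weight: flat steel paperweight, 30 x 130 x 20 mm (32 mm high at its knob), on the bench near the robot, on the right; origin at the centre of its underside; leave alone
- brush: paste brush, about 200 mm long, lying on the bench to the left of the rack; leave alone
Things that resemble listed ones, but are neither listed nor needed, are in the scene too. Leave any blue, green or turquoise look-alike of the carton alone.

How it is judged:
By the outcome, as a careful person would: the job done as asked, in the order asked, and still so for the second after the job is handed in, with the robot touching nothing.
It also fails if it takes over 58 s, if anything falls off the work surface, if the arm or the gripper's body presses on something with over 40 N, if the wrist force passes 120 N, or if a joint passes its speed limit or range.

## Working session

There is one attempt and no reset: what is moved stays moved. The work goes in short steps, Python scripts to look and compute and a tool call to move; the robot and the scene stay as the last step left them, time stands still between calls to the robot, and variables do not carry over. Pictures are saved under pics/ and viewed, about 8 in all and at most 12, crops included, and the job is handed in when it is done.

Besides the shell and the picture viewer there is one more tool, called as a command line: name --argument value ..., lists and objects as JSON in quotes. jog_arm: Moves the arm, as the interface text tells. Shift numbers are shares of 20 cm and turn numbers shares of 180 degrees, none past 1 either way. Its arguments: {"type":"object","properties":{"plan":{"type":"array","items":{"type":"object","properties":{"x":{"type":"number","minimum":-1,"maximum":1},"y":{"type":"number","minimum":-1,"maximum":1},"z":{"type":"number","minimum":-1,"maximum":1},"wx":{"type":"number","minimum":-1,"maximum":1},"wy":{"type":"number","minimum":-1,"maximum":1},"wz":{"type":"number","minimum":-1,"maximum":1}}}},"hand":{"type":"number"},"grip_force":{"type":"number"}},"required":["plan"]}

```bash
mkdir -p pics; ls
python3 - <<'E'
from station import monitor,cams,bot,finder
import cv2,numpy as np
o=monitor.get_obs();print(o)
for c in ("scene","side"):
    im=cams.read_camera(c);cv2.imwrite(f"pics/{c}0.png",im[...,::-1])
    k=cams.get_calibration(c);print(c,k)
    for n in ("carton","rack","rack_back","block","rail_1","carton_mid"):
        print(n,[(np.round(d["location"]).tolist(),round(d["confidence"],2)) for d in finder.place_of(c,n)])
E
```

```text
pics
{'t': 0.0, 'q': array([-1.22308221,  0.47779723,  0.02235653,  1.55643909, -0.01153361,
        1.10931488, -0.0830942 ]), 'joint_vel': array([ 1.34736626e-03,  3.25352067e-04, -3.45874689e-04,  2.29736662e-03,
        3.30493844e-06, -2.48109823e-03, -8.83462942e-04]), 'joint_torque': array([ 8.69385949e-04, -5.96459770e+01,  1.60821039e+00, -2.81194675e+01,
        1.24683927e-02,  9.39139776e-03, -9.91118782e-06]), 'eef_pos': array([0.29688411, 0.60554675, 0.23033318]), 'tool_rot': array([-1.50982756e-04,  2.25940263e-01,  9.74140729e-01, -9.02720417e-04]), 'contact_force': array([0.51881471, 0.73188696, 0.23382148]), 'torque': array([ 0.04340775,  0.01954952, -0.02318837]), 'gripper_width': 0.9980430555304206}
scene {'fx': 436.4103298964697, 'fy': 436.4103298964697, 'cx': 277.1662338727333, 'cy': 222.56679803197872, 'extrinsics': array([[-0.55419913,  0.83227585,  0.0134249 ,  0.29305738],
       [ 0.6113663 ,  0.4179383 , -0.67198127, -0.27827251],
       [-0.56488456, -0.36420391, -0.74044645,  1.61752072],
       [ 0.        ,  0.        ,  0.        ,  1.        ]])}
car
[... 680 characters left out ...]
6,  0.01984144, -0.47140098],
       [-0.18079067, -0.43916232, -0.88002909,  0.17533446],
       [ 0.37334659,  0.79715569, -0.47450514,  1.10504796],
       [ 0.        ,  0.        ,  0.        ,  1.        ]])}
carton [([240.0, 208.0], 0.97), ([441.0, 341.0], 0.65), ([244.0, 234.0], 0.63), ([299.0, 263.0], 0.61)]
rack []
rack_back [([333.0, 233.0], 0.78), ([290.0, 215.0], 0.37)]
block [([361.0, 394.0], 0.91)]
rail_1 [([284.0, 200.0], 0.47), ([346.0, 249.0], 0.47), ([296.0, 205.0], 0.43), ([320.0, 227.0], 0.43), ([332.0, 241.0], 0.43), ([309.0, 208.0], 0.38)]
carton_mid [([243.0, 228.0], 0.84), ([300.0, 257.0], 0.81), ([240.0, 200.0], 0.69), ([440.0, 332.0], 0.68), ([200.0, 199.0], 0.36)]
```

View pics/scene0.png

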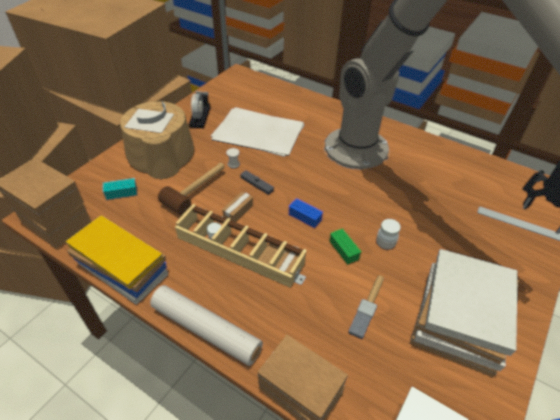

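View pics/side0.png

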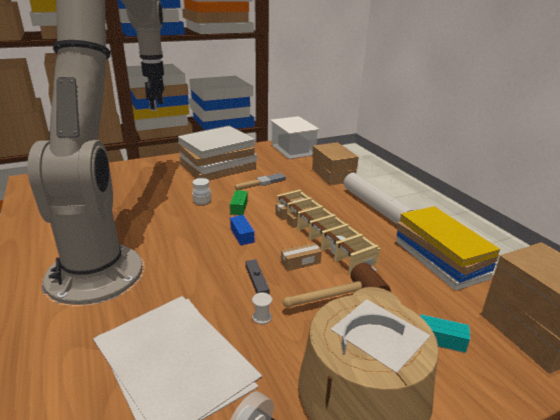

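The log stands at the rack's right (-y) end (scene 158,140), so the third gap counted from there is at rack y = -31 (rail_4). Carton candidates in the scene picture:
- tan carton at (237,208), in front of the rack. This fits the description.
- blue (305,212), green (345,245) and turquoise (120,188), all look-alikes.
- white stock inside the rack.

I'll measure the tan carton and the rack and check them in one crop.

```bash
cat > h.py <<'E'
import numpy as np,cv2
from station import monitor,cams,bot,finder
def ray(k,uv,z):
    E=k["extrinsics"];R=E[:3,:3];C=-R.T@E[:3,3]
    d=R.T@np.array([(uv[0]-k["cx"])/k["fx"],(uv[1]-k["cy"])/k["fy"],1.])
    return C+d*(z-C[2])/d[2]
def proj(k,P):
    P=np.atleast_2d(P);p=P@k["extrinsics"][:3,:3].T+k["extrinsics"][:3,3]
    return np.c_[k["fx"]*p[:,0]/p[:,2]+k["cx"],k["fy"]*p[:,1]/p[:,2]+k["cy"]]
def frame(x,y,a,P):
    c,s=np.cos(a),np.sin(a);P=np.atleast_2d(P)
    return np.c_[x+c*P[:,0]-s*P[:,1],y+s*P[:,0]+c*P[:,1],P[:,2]]
E
python3 - <<'E'
from h import *
np.set_printoptions(precision=3,suppress=True)
for c in("scene","side"):
    k=cams.get_calibration(c)
    im=cams.read_camera(c)
    for n,z in(("rail_1",.06),("rack_back",0),("rack",0),("carton_mid",.02),("carton",0),("block",0)):
        for d in finder.place_of(c,n): print(c,n,round(d["confidence"],2),np.round(d["location"],1),ray(k,d["location"],z))
    x,y,w,h=(160,180,160,115) if c=="scene" else (225,175,165,110)
    cv2.imwrite(f"pics/crop_{c}.png",cv2.resize(im[y:y+h,x:x+w,::-1],None,fx=4.8,fy=4.8,interpolation=cv2.INTER_CUBIC))
E
```

```text
scene rail_1 0.6 [295.8 249. ] [0.577 0.094 0.06 ]
scene rail_1 0.48 [199.9 210.5] [ 0.614 -0.222  0.06 ]
scene rail_1 0.47 [218.6 216.2] [ 0.601 -0.162  0.06 ]
scene rail_1 0.42 [235.3 220.6] [ 0.587 -0.11   0.06 ]
scene rack_back 0.57 [233.1 256.6] [ 0.662 -0.065  0.   ]
scene rack_back 0.22 [199.2 210.2] [ 0.574 -0.268  0.   ]
scene rack 0.63 [242.1 251.8] [ 0.633 -0.054  0.   ]
scene carton_mid 0.87 [117.7 186.6] [ 0.656 -0.544  0.02 ]
scene carton_mid 0.83 [346.7 248.5] [0.464 0.199 0.02 ]
scene carton_mid 0.79 [301.9 212. ] [0.413 0.015 0.02 ]
scene carton_mid 0.57 [238.6 209.1] [ 0.514 -0.155  0.02 ]
scene carton_mid 0.22 [241.9 210. ] [ 0.512 -0.144  0.02 ]
scene carton 0.95 [239.5 211.7] [ 0.507 -0.159  0.   ]
scene carton 0.63 [342.3 250.3] [0.462 0.186 0.   ]
scene carton 0.62 [304.7 218.9] [0.416 0.029 0.   ]
scene block 0.82 [162.4 148.9] [ 0.412 -0.582  0.   ]
side rail_1 0.63 [318.5 226.8] [ 0.59  -0.107  0.06 ]
side rail_1 0.6 [332.7 235.6] [ 0.604 -0.163  0.06 ]
side rail_1 0.56 [283.6 201.7] [0.563 0.066 0.06 ]
side rail_1 0.46 [297.2 205.2] [0.592 0.03  0.06 ]
side rail_1 0.45 [308.1 214.5] [ 0.596 -0.034  0.06 ]
side rail_1 0.4 [343.6 245.5] [ 0.605 -0.215  0.06 ]
side rack_back 0.75 [329.2 233.3] [ 0.654 -0.067  0.   ]
side rack_back 0.2 [281.3 199.8] [0.611 0.184 0.   ]
side rack 0.89 [321.2 232.7] [ 0.633 -0.055  0.   ]
side carton_mid 0.95 [440.9 333.5] [ 0.653 -0.533  0.02 ]
side carton_mid 0.91 [298.1 257.4] [ 0.498 -0.167  0.02 ]
side carton_mid 0.7 [241.6 230.2] [0.407 0.02  0.02 ]
side carton_mid 0.61 [239.8 199.2] [0.469 0.206 0.02 ]
side carton_mid 0.22 [283.5 200. ] [0.601 0.145 0.02 ]
side carton_mid 0.15 [296.8 206. ] [0.623 0.091 0.02 ]
side carton 0.9 [239.8 206.7] [0.463 0.191 0.   ]
side carton 0.86 [241.1 236.4] [0.404 0.018 0.   ]
side carton 0.63 [445.2 340.2] [ 0.665 -0.537  0.   ]
side block 0.59 [361.8 394.7] [ 0.423 -0.58   0.   ]
```

View pics/crop_scene.png

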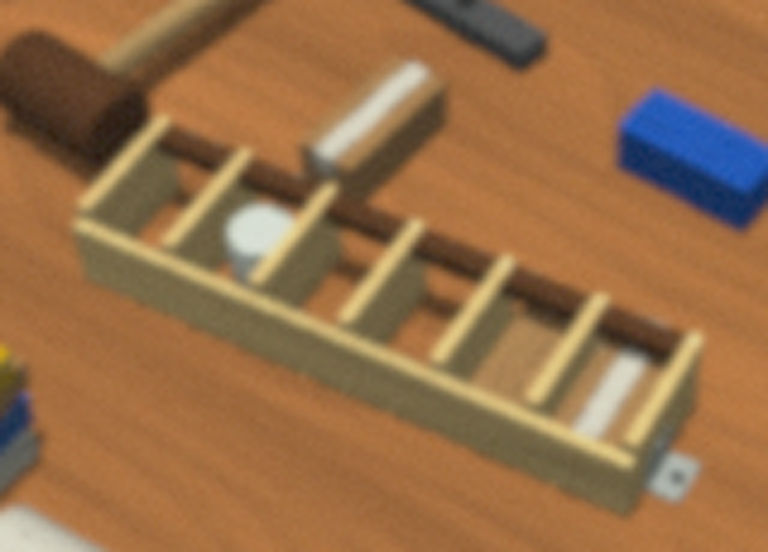

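View pics/crop_side.png

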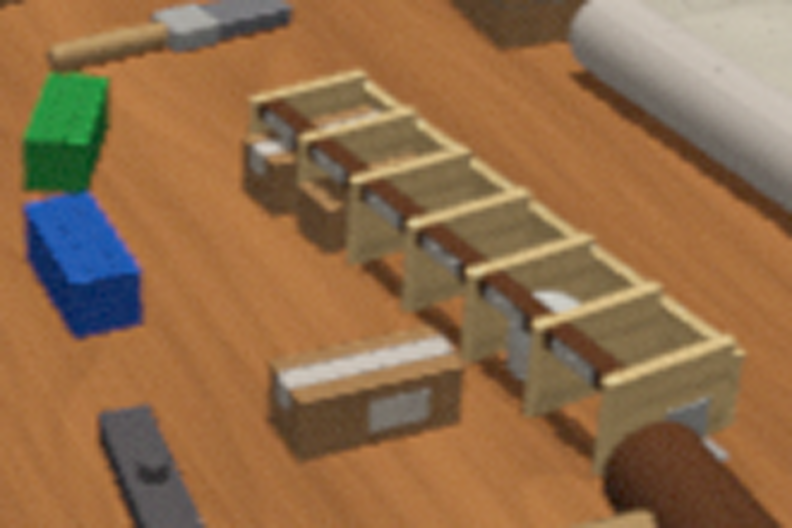

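Run:
```python
from h import *
from scipy.optimize import least_squares
np.set_printoptions(precision=4,suppress=True)
ks,kd=cams.get_calibration("scene"),cams.get_calibration("side")
S=lambda a:np.array(a)/4.8+[160,180]
D=lambda a:np.array(a)/4.8+[225,175]
yy=np.array([-186,-124,-62,0,62,124,186])/1e3
fs=S([(163,120),(247,153),(333,188),(418,223),(508,260),(602,297),(697,338)])
bs=S([(87,207),(167,243),(255,280),(343,320),(437,360),(535,403),(632,442)])
fd=D([(255,97),(303,135),(355,180),(412,225),(472,270),(535,322),(605,382)])[::-1]
bd=D([(362,72),(410,108),(465,152),(525,192),(588,237),(655,288),(737,340)])[::-1]
F=np.c_[np.full(7,-.049),yy,np.full(7,.06)];
def r(p):
    B=np.c_[np.full(7,p[3]),yy,np.full(7,.06)]
    return np.concatenate([proj(k,frame(*p[:3],P))-u for k,P,u in((ks,F,fs),(ks,B,bs),(kd,F,fd),(kd,B,bd))]).ravel()
s=least_squares(r,[.633,-.055,0,.04],loss="soft_l1");print("rack",s.x,np.abs(r(s.x)).mean(),r(s.x).reshape(4,7,2).mean(1))
x,y,z=.05,.022,.04
cs=[((-x,-y,z),ks,S([(405,58)])),((-x,y,z),ks,S([(447,84)])),((x,-y,z),ks,S([(305,148)])),((-x,y,0),ks,S([(440,125)])),
((-x,y,z),kd,D([(270,368)])),((x,y,z),kd,D([(415,330)])),((x,-y,z),kd,D([(463,365)])),((-x,-y,z),kd,D([(298,402)])),((-x,-y,0),kd,D([(303,458)])),((x,-y,0),kd,D([(460,412)]))]
rc=lambda p:np.concatenate([proj(k,frame(*p,P))-u for P,k,u in cs]).ravel()
c=least_squares(rc,[.505,-.16,-.1],loss="soft_l1");print("carton",c.x,rc(c.x).reshape(-1,2))
# wrist check
print("in rack",frame(0,0,-s.x[2],[[c.x[0]-s.x[0],c.x[1]-s.x[1],0]]), c.x[2]-s.x[2])
P=s.x[:3]
for n,q in dict(r6=(-.037,-.155,.06),end=(-.037,-.186,.06),r4=(-.037,-.031,.06),home=(-.01,-.031,0),mouth=(-.11,-.031,0)).items():print(n,frame(*P,q))
```

```text
rack [ 0.6341 -0.0636  0.1031  0.036 ] 0.5154203417219431 [[-0.2654 -0.3225]
 [-0.4014 -0.3874]
 [-0.1006 -0.7891]
 [-0.2705 -1.249 ]]
carton [ 0.5091 -0.1603  0.0236] [[-2.8175 -1.0486]
 [-0.2028 -1.2037]
 [-0.9433 -0.8885]
 [ 1.5988 -0.8694]
 [-0.7194 -2.67  ]
 [ 1.7797 -3.1875]
 [ 0.0072 -2.2141]
 [ 0.9445 -0.9336]
 [-0.5544 -0.0583]
 [-0.3523  0.2617]]
in rack [[-0.1343 -0.0833  0.    ]] -0.079452319535026
r6 [[ 0.6133 -0.2216  0.06  ]]
end [[ 0.6165 -0.2524  0.06  ]]
r4 [[ 0.6005 -0.0983  0.06  ]]
home [[ 0.6274 -0.0955  0.    ]]
mouth [[ 0.5279 -0.1058  0.    ]]
```

The crops show the tan loose carton (scene crop 375,125; side crop 365,395). From the log end the gaps are: empty, tin, empty (target), empty, stock, stock. The rack fit has yaw 0.103 and about 0.5 px residual.

```bash
cat >> h.py <<'E'
from scipy.spatial.transform import Rotation as Ro
RACK=[.6341,-.0636,.1031]
def go(p,psi):
    o=monitor.get_obs();q=o["tool_rot"];R=Ro.from_quat([q[1],q[2],q[3],q[0]])
    y=np.array([np.cos(psi),np.sin(psi),0]);z=np.array([0,0,-1.]);x=np.cross(y,z)
    T=Ro.from_matrix(np.c_[x,y,z])
    print("shift",np.round(R.inv().apply(np.array(p)-o["eef_pos"])/.2,3),"turn",np.round((R.inv()*T).as_rotvec()/np.pi,4))
def rk(x,y,z): return frame(*RACK,[[x,y,z]])[0]
def st():
    o=monitor.get_obs();p=o["eef_pos"]
    print("t",round(o["t"],2),"rackframe",np.round(frame(0,0,-RACK[2],[[p[0]-RACK[0],p[1]-RACK[1],p[2]]])[0],4),"F",np.round(o["contact_force"],2),"w",round(o["gripper_width"],3))
E
python3 - <<'E'
from h import *
np.set_printoptions(precision=3,suppress=True)
ks=cams.get_calibration("scene")
for n,u,z in(("handle end",(222,168),.02),("handle mid",(205,180),.02),("handle near head",(190,191),.025),("weight a",(243,174),.01),("weight b",(272,190),.01),("spool",(232,163),0)):
    p=ray(ks,u,z);print(n,p,"rack",frame(0,0,-RACK[2],[[p[0]-RACK[0],p[1]-RACK[1],0]])[0][:2])
go([.40,.35,.23],.79)
go([.40,.35,.23],RACK[2])
E
```

```text
handle end [ 0.39  -0.321  0.02 ] rack [-0.27  -0.231]
handle mid [ 0.47  -0.329  0.02 ] rack [-0.191 -0.247]
handle near head [ 0.542 -0.331  0.025] rack [-0.119 -0.257]
weight a [ 0.365 -0.25   0.01 ] rack [-0.287 -0.158]
weight b [ 0.374 -0.124  0.01 ] rack [-0.265 -0.033]
spool [ 0.331 -0.324  0.   ] rack [-0.328 -0.228]
shift [-1.026 -0.923  0.006] turn [-0.    -0.     0.103]
shift [-1.026 -0.923  0.006] turn [-0.    -0.     0.322]
```

jog_arm --plan '[{"x": -1, "y": -0.92, "wz": 0.32}, {"x": -1, "y": -0.92, "wz": 0.32}, {"x": -1, "y": -0.92, "wz": 0.32}, {"x": -1, "y": -0.92, "wz": 0.32}, {"x": -1, "y": -0.92, "wz": 0.32}, {"x": -1, "y": -0.92, "wz": 0.32}, {"x": -1, "y": -0.92, "wz": 0.32}, {"x": -1, "y": -0.92, "wz": 0.32}, {"x": -1, "y": -0.92, "wz": 0.32}, {"x": -1, "y": -0.92, "wz": 0.32}]' --hand -1

```text
invalid input at $.plan[0]: expected keys x, y, z, wx, wy, wz
```

```bash
python3 -c "
from h import *
st();print(monitor.get_obs()['q']);go(rk(-.037,-.19,.15),RACK[2])"
```

```text
t 1.4 rackframe [-0.2663  0.7008  0.2313] F [ 0.15 -0.38 -0.22] w 1.002
[-1.2231159   0.47700442  0.0224237   1.55541611 -0.01152904  1.10930664
 -0.08307945]
shift [-3.334 -3.168  0.406] turn [-0.     -0.      0.3221]
```

All six keys are needed in every row.

jog_arm --plan '[{"x": -1, "y": -0.92, "z": 0, "wx": 0, "wy": 0, "wz": 0.32}, {"x": -1, "y": -0.92, "z": 0, "wx": 0, "wy": 0, "wz": 0.32}, {"x": -1, "y": -0.92, "z": 0, "wx": 0, "wy": 0, "wz": 0.32}, {"x": -1, "y": -0.92, "z": 0, "wx": 0, "wy": 0, "wz": 0.32}, {"x": -1, "y": -0.92, "z": 0, "wx": 0, "wy": 0, "wz": 0.32}, {"x": -1, "y": -0.92, "z": 0, "wx": 0, "wy": 0, "wz": 0.32}, {"x": -1, "y": -0.92, "z": 0, "wx": 0, "wy": 0, "wz": 0.32}, {"x": -1, "y": -0.92, "z": 0, "wx": 0, "wy": 0, "wz": 0.32}, {"x": -1, "y": -0.92, "z": 0, "wx": 0, "wy": 0, "wz": 0.32}, {"x": -1, "y": -0.92, "z": 0, "wx": 0, "wy": 0, "wz": 0.32}]' --hand -1

```text
t: 2.23
eef_pos: [0.3955, 0.3534, 0.2316]
tool_rot: [-0.0, 0.666, 0.746, 0.0]
contact_force: [-1.4, 0.8, 0.8]
gripper_width: -0.003
```

```bash
python3 -c "
from h import *
st();print(monitor.get_obs()['q']);go(rk(-.037,-.19,.15),RACK[2])"
```

```text
t 2.23 rackframe [-0.1944  0.4394  0.2316] F [-1.38  0.79  0.8 ] w -0.003
[-1.08229661  0.23984816  0.27895949  1.91596904 -0.0785304   0.99546163
 -0.65476012]
shift [-3.155  0.754  0.406] turn [ 0.0001 -0.0002  0.0033]
```

jog_arm --plan '[{"x": -1, "y": 0.3, "z": 0, "wx": 0, "wy": 0, "wz": 0.003}, {"x": -1, "y": 0.3, "z": 0, "wx": 0, "wy": 0, "wz": 0.003}, {"x": -1, "y": 0.3, "z": 0, "wx": 0, "wy": 0, "wz": 0.003}, {"x": -1, "y": 0.3, "z": 0, "wx": 0, "wy": 0, "wz": 0.003}, {"x": -1, "y": 0.3, "z": 0, "wx": 0, "wy": 0, "wz": 0.003}, {"x": -1, "y": 0.3, "z": 0, "wx": 0, "wy": 0, "wz": 0.003}]'

```text
t: 2.73
eef_pos: [0.4807, 0.1541, 0.2319]
tool_rot: [0.002, 0.671, 0.741, 0.0]
contact_force: [-0.2, -0.5, 0.9]
gripper_width: -0.002
```

jog_arm --plan '[{"x": -1, "y": 0.3, "z": 0, "wx": 0, "wy": 0, "wz": 0}, {"x": -1, "y": 0.3, "z": 0, "wx": 0, "wy": 0, "wz": 0}, {"x": -1, "y": 0.3, "z": 0, "wx": 0, "wy": 0, "wz": 0}, {"x": -1, "y": 0.3, "z": 0, "wx": 0, "wy": 0, "wz": 0}, {"x": -1, "y": 0.3, "z": 0, "wx": 0, "wy": 0, "wz": 0}, {"x": -1, "y": 0.3, "z": 0, "wx": 0, "wy": 0, "wz": 0}]'

```text
t: 3.23
eef_pos: [0.5621, -0.0454, 0.233]
tool_rot: [0.004, 0.672, 0.74, -0.001]
contact_force: [-0.0, -0.4, 0.1]
gripper_width: -0.001
```

```bash
python3 -c "
from h import *
st();print(monitor.get_obs()['q']);go(rk(-.037,-.19,.12),RACK[2])
cv2.imwrite('pics/w1.png',cams.read_camera('wrist')[...,::-1])
np.save('w1.npy',cams.get_calibration('wrist'),allow_pickle=True);st()
k=cams.get_calibration('wrist');import itertools
print(np.round(proj(k,np.array([rk(-.049,y,.06) for y in np.arange(-186,187,62)/1e3]))))
for n in ('rail_1','carton_mid'):print(n,[(np.round(d['location']).tolist(),round(d['confidence'],2)) for d in finder.place_of('wrist',n)])
"
```

```text
t 3.23 rackframe [-0.0697  0.0256  0.233 ] F [-0.01 -0.43  0.14] w -0.001
[-0.450627    0.31330767  0.51976775  1.85483882 -0.17489033  1.01461592
  0.23632796]
shift [-1.073  0.169  0.572] turn [ 0.0013  0.0019 -0.0022]
t 3.28 rackframe [-0.0699  0.0269  0.2327] F [ 0.16 -0.55  0.02] w -0.004
[[299. 355.]
 [299. 315.]
 [299. 271.]
 [300. 221.]
 [301. 165.]
 [301. 101.]
 [302.  28.]]
rail_1 [([310.0, 242.0], 0.76), ([310.0, 192.0], 0.72), ([314.0, 67.0], 0.66), ([307.0, 292.0], 0.42), ([331.0, 76.0], 0.17)]
carton_mid [([149.0, 114.0], 0.92), ([233.0, 269.0], 0.62)]
```

View pics/w1.png

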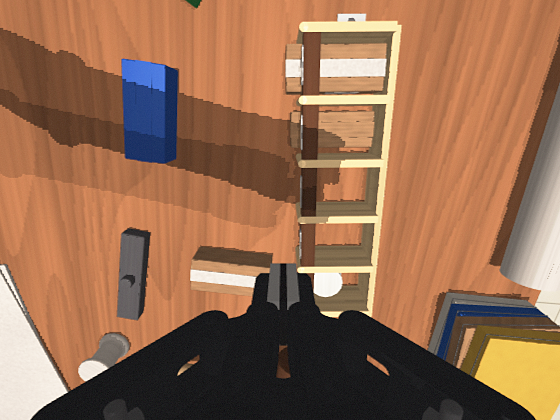

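The wrist view agrees with the rack model to about 1-3 px. The dividers' front ends are at column 300, rows 27/100/163/218/268, and the loose carton is at (233,270). I'll refine with a still picture.

Run:
```python
from h import *
from scipy.optimize import least_squares
k=cams.get_calibration('wrist');im=cams.read_camera('wrist');k=cams.get_calibration('wrist');st()
cv2.imwrite('pics/w2.png',im[...,::-1])
hsv=cv2.cvtColor(im,cv2.COLOR_RGB2HSV).astype(float)
g=((hsv[...,0]>20)&(hsv[...,0]<32)&(hsv[...,2]>190)&(hsv[...,1]>70)).astype(float)
obs=[]
for y in np.arange(-62,187,62)/1e3:
    for x in (-.02,-.005,.01,.025):
        u,v=proj(k,[rk(x,y,.06)])[0];c=int(round(u));r=np.arange(int(v)-9,int(v)+10);r=r[(r>=0)&(r<420)]
        w=g[r,c]
        if 3<=w.sum()<=12: obs.append((x,y,u,v,c,(w*r).sum()/w.sum()))
obs=np.array(obs);print(np.round(obs[:,[0,1,3,5]],3).tolist())
# front tips: leftmost yellow col
for y in np.arange(-62,187,62)/1e3:
    u,v=proj(k,[rk(-.049,y,.06)])[0];r=int(round(v));seg=g[max(r-6,0):r+7,int(u)-15:int(u)+25].sum(0)
    print("tip",round(u,1),int(u)-15+int(np.argmax(seg>1.5)))
v=im[0:320,170:430,::-1];v=cv2.resize(v,None,fx=1.85,fy=1.85,interpolation=cv2.INTER_CUBIC)
def ln(P,col):
    p=((proj(k,np.array(P))-[170,0]+.5)*1.85).astype(int);cv2.polylines(v,[p.reshape(-1,1,2)],True,col,1)
for z,col in((.04,(0,255,0)),(0,(255,0,255))):
    ln(frame(.5091,-.1603,.0236,[(-.05,-.022,z),(.05,-.022,z),(.05,.022,z),(-.05,.022,z)]),col)
for y in np.arange(-62,187,62)/1e3: ln([rk(-.049,y,.06),rk(.04,y,.06)],(255,0,0))
cv2.imwrite('pics/ov.png',v)
```

```text
t 3.43 rackframe [-0.0709  0.0341  0.232 ] F [ 0.13  1.15 -0.98] w 0.001
[[-0.02, -0.062, 277.064, 276.0], [-0.02, 0.186, 37.799, 36.25], [-0.005, 0.186, 37.778, 37.333]]
tip 299.9 311
tip 300.8 299
tip 301.9 286
tip 303.0 300
tip 304.3 301
```

View pics/ov.png

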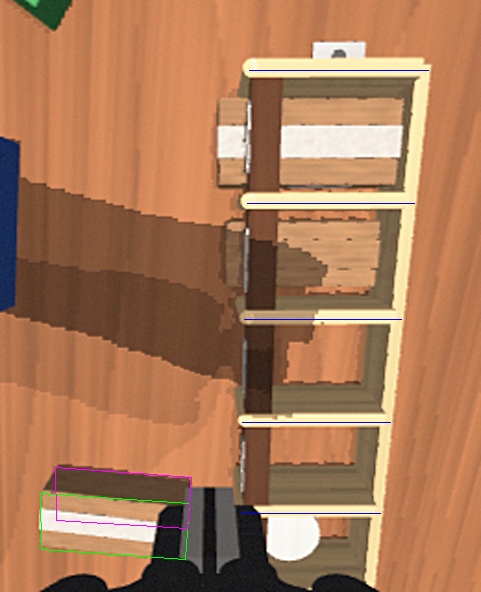

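The overlay fits within about 1 mm (rack about 1.5 mm nearer and 1 mm further +y), and the carton outline matches. Next I go to the log end of the rail.

```bash
sed -i 's/^RACK=.*/RACK=[.6328,-.0629,.1031]/' h.py; python3 -c "
from h import *
st();go(rk(-.037,-.165,.1),RACK[2])"
```

```text
t 3.43 rackframe [-0.0696  0.0333  0.232 ] F [ 0.13  1.15 -0.98] w 0.001
shift [-0.99   0.163  0.662] turn [ 0.0004  0.0004 -0.0002]
```

jog_arm --plan '[{"x": -0.99, "y": 0.163, "z": 0, "wx": 0, "wy": 0, "wz": 0}, {"x": -0.99, "y": 0.163, "z": 0, "wx": 0, "wy": 0, "wz": 0}, {"x": -0.99, "y": 0.163, "z": 0.2, "wx": 0, "wy": 0, "wz": 0}, {"x": -0.99, "y": 0.163, "z": 0.4, "wx": 0, "wy": 0, "wz": 0}, {"x": -0.99, "y": 0.163, "z": 0.66, "wx": 0, "wy": 0, "wz": 0}, {"x": -0.99, "y": 0.163, "z": 0.66, "wx": 0, "wy": 0, "wz": 0}, {"x": -0.99, "y": 0.163, "z": 0.66, "wx": 0, "wy": 0, "wz": 0}, {"x": -0.99, "y": 0.163, "z": 0.66, "wx": 0, "wy": 0, "wz": 0}]'

```text
t: 4.1
eef_pos: [0.6107, -0.2289, 0.0954]
tool_rot: [-0.003, 0.669, 0.743, -0.002]
contact_force: [-0.4, -0.1, -0.1]
gripper_width: -0.002
```

```bash
python3 -c "
from h import *
st();go(rk(-.037,-.186,.063),RACK[2])"
```

```text
t 4.1 rackframe [-0.0391 -0.1628  0.0954] F [-0.45 -0.08 -0.12] w -0.002
shift [-0.116  0.011  0.162] turn [-0.002  -0.0005  0.0005]
```

jog_arm --plan '[{"x": -0.06, "y": 0.01, "z": 0.05, "wx": -0.002, "wy": 0, "wz": 0}, {"x": -0.116, "y": 0.01, "z": 0.1, "wx": -0.002, "wy": 0, "wz": 0}, {"x": -0.116, "y": 0.01, "z": 0.14, "wx": -0.002, "wy": 0, "wz": 0}, {"x": -0.116, "y": 0.01, "z": 0.14, "wx": -0.002, "wy": 0, "wz": 0}, {"x": -0.116, "y": 0.01, "z": 0.14, "wx": -0.002, "wy": 0, "wz": 0}, {"x": -0.116, "y": 0.01, "z": 0.14, "wx": -0.002, "wy": 0, "wz": 0}]'

```text
t: 4.6
eef_pos: [0.6157, -0.2506, 0.0683]
tool_rot: [-0.0, 0.669, 0.744, 0.001]
contact_force: [0.0, -0.3, 0.4]
gripper_width: -0.002
```

```bash
python3 -c "
from h import *
st();go(rk(-.037,-.186,.0595),RACK[2])"
```

```text
t 4.6 rackframe [-0.0364 -0.185   0.0683] F [ 0.01 -0.34  0.37] w -0.002
shift [-0.005 -0.003  0.044] turn [ 0.0005 -0.0006  0.0009]
```

jog_arm --plan '[{"x": -0.005, "y": -0.003, "z": 0.015, "wx": 0, "wy": 0, "wz": 0}, {"x": -0.005, "y": -0.003, "z": 0.025, "wx": 0, "wy": 0, "wz": 0}, {"x": -0.005, "y": -0.003, "z": 0.032, "wx": 0, "wy": 0, "wz": 0}, {"x": -0.005, "y": -0.003, "z": 0.038, "wx": 0, "wy": 0, "wz": 0}, {"x": -0.005, "y": -0.003, "z": 0.042, "wx": 0, "wy": 0, "wz": 0}, {"x": -0.005, "y": -0.003, "z": 0.044, "wx": 0, "wy": 0, "wz": 0}, {"x": -0.005, "y": -0.003, "z": 0.044, "wx": 0, "wy": 0, "wz": 0}]'

```text
t: 5.18
eef_pos: [0.6152, -0.2515, 0.0602]
tool_rot: [-0.0, 0.669, 0.744, 0.001]
contact_force: [-2.7, 0.9, 6.2]
gripper_width: -0.002
```

```bash
python3 -c "
from h import *
st();go(rk(-.037,-.031,.059),RACK[2])"
```

```text
t 5.18 rackframe [-0.0369 -0.1858  0.0602] F [-2.73  0.9   6.15] w -0.002
shift [0.774 0.002 0.008] turn [ 0.0004 -0.0008  0.0009]
```

jog_arm --plan '[{"x": 0.033, "y": 0, "z": 0.004, "wx": 0, "wy": 0, "wz": 0}, {"x": 0.066, "y": 0, "z": 0.004, "wx": 0, "wy": 0, "wz": 0}, {"x": 0.1, "y": 0, "z": 0.004, "wx": 0, "wy": 0, "wz": 0}, {"x": 0.133, "y": 0, "z": 0.004, "wx": 0, "wy": 0, "wz": 0}, {"x": 0.166, "y": 0, "z": 0.004, "wx": 0, "wy": 0, "wz": 0}, {"x": 0.2, "y": 0, "z": 0.004, "wx": 0, "wy": 0, "wz": 0}, {"x": 0.233, "y": 0, "z": 0.004, "wx": 0, "wy": 0, "wz": 0}, {"x": 0.266, "y": 0, "z": 0.004, "wx": 0, "wy": 0, "wz": 0}, {"x": 0.3, "y": 0, "z": 0.004, "wx": 0, "wy": 0, "wz": 0}, {"x": 0.333, "y": 0, "z": 0.004, "wx": 0, "wy": 0, "wz": 0}, {"x": 0.366, "y": 0, "z": 0.004, "wx": 0, "wy": 0, "wz": 0}, {"x": 0.39, "y": 0, "z": 0.004, "wx": 0, "wy": 0, "wz": 0}]'

```text
t: 6.18
eef_pos: [0.6075, -0.1736, 0.0602]
tool_rot: [0.0, 0.668, 0.744, 0.002]
contact_force: [0.2, -4.0, 5.0]
gripper_width: 0.001
```

```bash
python3 -c "
from h import *
st();go(rk(-.037,-.031,.059),RACK[2])"
```

```text
t 6.18 rackframe [-0.0366 -0.1075  0.0602] F [ 0.23 -4.02  4.95] w 0.001
shift [ 0.382 -0.001  0.006] turn [ 0.0009 -0.0005  0.0011]
```

jog_arm --plan '[{"x": 0.033, "y": 0, "z": 0.005, "wx": 0, "wy": 0, "wz": 0}, {"x": 0.066, "y": 0, "z": 0.005, "wx": 0, "wy": 0, "wz": 0}, {"x": 0.1, "y": 0, "z": 0.005, "wx": 0, "wy": 0, "wz": 0}, {"x": 0.133, "y": 0, "z": 0.005, "wx": 0, "wy": 0, "wz": 0}, {"x": 0.166, "y": 0, "z": 0.005, "wx": 0, "wy": 0, "wz": 0}, {"x": 0.2, "y": 0, "z": 0.005, "wx": 0, "wy": 0, "wz": 0}, {"x": 0.233, "y": 0, "z": 0.005, "wx": 0, "wy": 0, "wz": 0}, {"x": 0.266, "y": 0, "z": 0.005, "wx": 0, "wy": 0, "wz": 0}, {"x": 0.3, "y": 0, "z": 0.005, "wx": 0, "wy": 0, "wz": 0}, {"x": 0.333, "y": 0, "z": 0.005, "wx": 0, "wy": 0, "wz": 0}, {"x": 0.366, "y": 0, "z": 0.005, "wx": 0, "wy": 0, "wz": 0}, {"x": 0.395, "y": 0, "z": 0.005, "wx": 0, "wy": 0, "wz": 0}]'

```text
t: 7.18
eef_pos: [0.5999, -0.0955, 0.0601]
tool_rot: [0.002, 0.669, 0.744, 0.002]
contact_force: [0.2, -4.9, 6.7]
gripper_width: 0.0
```

```bash
python3 -c "
from h import *
st()"
```

```text
t 7.18 rackframe [-0.0361 -0.029   0.0601] F [ 0.22 -4.89  6.71] w 0.0
```

jog_arm --plan '[{"x": 0, "y": 0, "z": -0.15, "wx": 0, "wy": 0, "wz": 0}, {"x": 0, "y": 0, "z": -0.3, "wx": 0, "wy": 0, "wz": 0}, {"x": -0.1, "y": -0.1, "z": -0.4, "wx": 0, "wy": 0, "wz": 0}, {"x": -0.25, "y": -0.25, "z": -0.4, "wx": 0, "wy": 0, "wz": 0}, {"x": -0.4, "y": -0.4, "z": -0.4, "wx": 0, "wy": 0, "wz": 0}, {"x": -0.53, "y": -0.49, "z": -0.4, "wx": 0, "wy": 0, "wz": 0}, {"x": -0.53, "y": -0.49, "z": -0.4, "wx": 0, "wy": 0, "wz": 0}, {"x": -0.53, "y": -0.49, "z": -0.4, "wx": 0, "wy": 0, "wz": 0}]'

```text
t: 7.85
eef_pos: [0.5116, -0.212, 0.1395]
tool_rot: [0.001, 0.67, 0.742, 0.002]
contact_force: [-0.3, 0.8, 0.2]
gripper_width: 0.002
```

jog_arm --plan '[{"x": 0, "y": 0, "z": 0, "wx": 0, "wy": 0, "wz": 0}, {"x": 0, "y": 0, "z": 0, "wx": 0, "wy": 0, "wz": 0}, {"x": 0, "y": 0, "z": 0, "wx": 0, "wy": 0, "wz": 0}, {"x": 0, "y": 0, "z": 0, "wx": 0, "wy": 0, "wz": 0}, {"x": 0, "y": 0, "z": 0, "wx": 0, "wy": 0, "wz": 0}]' --hand 0.1

```text
t: 8.27
eef_pos: [0.5121, -0.2111, 0.1393]
tool_rot: [0.001, 0.669, 0.743, 0.002]
contact_force: [-0.0, 0.3, -1.2]
gripper_width: 0.551
```

```bash
python3 -c "
from h import *
cv2.imwrite('pics/w3.png',cams.read_camera('wrist')[...,::-1]);k=cams.get_calibration('wrist')
st();go(rk(-.134,-.133,.012),RACK[2])
im=cv2.imread('pics/w3.png')
for z,col in((.04,(0,255,0)),(0,(255,0,255))):
    P=proj(k,frame(.5091,-.1603,.0236,[(-.05,-.022,z),(.05,-.022,z),(.05,.022,z),(-.05,.022,z)]));cv2.polylines(im,[P.astype(int).reshape(-1,1,2)],True,col,1)
cv2.imwrite('pics/w3o.png',im)"
```

```text
t 8.32 rackframe [-0.1355 -0.1352  0.1393] F [-0.33 -1.77 -0.24] w 0.548
shift [0.01  0.005 0.637] turn [ 0.0012 -0.0003  0.0002]
```

View pics/w3o.png

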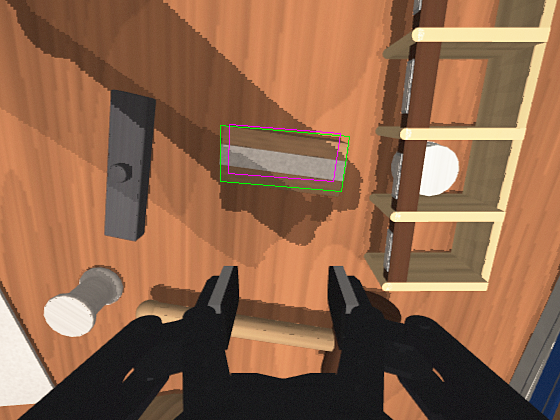

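The carton lies in the arm's shadow and its outline still matches (top face about 220-347, 125-190). The fingers are clear of it, and also of the mallet handle and the weight. I lower beside it.

jog_arm --plan '[{"x": 0, "y": 0.005, "z": 0.15, "wx": 0, "wy": 0, "wz": 0}, {"x": 0, "y": 0.005, "z": 0.3, "wx": 0, "wy": 0, "wz": 0}, {"x": 0, "y": 0.005, "z": 0.45, "wx": 0, "wy": 0, "wz": 0}, {"x": 0, "y": 0.005, "z": 0.55, "wx": 0, "wy": 0, "wz": 0}, {"x": 0, "y": 0.005, "z": 0.6, "wx": 0, "wy": 0, "wz": 0}, {"x": 0, "y": 0.005, "z": 0.63, "wx": 0, "wy": 0, "wz": 0}, {"x": 0, "y": 0.005, "z": 0.645, "wx": 0, "wy": 0, "wz": 0}, {"x": 0, "y": 0.005, "z": 0.645, "wx": 0, "wy": 0, "wz": 0}, {"x": 0, "y": 0.005, "z": 0.645, "wx": 0, "wy": 0, "wz": 0}]'

```text
t: 9.07
eef_pos: [0.5142, -0.2114, 0.0114]
tool_rot: [0.002, 0.67, 0.743, 0.002]
contact_force: [0.1, -0.1, 0.2]
gripper_width: 0.55
```

```bash
python3 -c "
from h import *
st();go(rk(-.134,-.064,.010),RACK[2])"
```

```text
t 9.07 rackframe [-0.1332 -0.1355  0.0114] F [ 0.1  -0.08  0.2 ] w 0.55
shift [ 0.358 -0.004  0.007] turn [ 0.0018 -0.0001  0.0002]
```

jog_arm --plan '[{"x": 0.03, "y": -0.002, "z": 0, "wx": 0, "wy": 0, "wz": 0}, {"x": 0.06, "y": -0.003, "z": 0, "wx": 0, "wy": 0, "wz": 0}, {"x": 0.09, "y": -0.003, "z": 0, "wx": 0, "wy": 0, "wz": 0}, {"x": 0.12, "y": -0.003, "z": 0, "wx": 0, "wy": 0, "wz": 0}, {"x": 0.15, "y": -0.003, "z": 0, "wx": 0, "wy": 0, "wz": 0}, {"x": 0.18, "y": -0.003, "z": 0, "wx": 0, "wy": 0, "wz": 0}, {"x": 0.21, "y": -0.003, "z": 0, "wx": 0, "wy": 0, "wz": 0}, {"x": 0.24, "y": -0.003, "z": 0, "wx": 0, "wy": 0, "wz": 0}, {"x": 0.27, "y": -0.003, "z": 0, "wx": 0, "wy": 0, "wz": 0}, {"x": 0.3, "y": -0.003, "z": 0, "wx": 0, "wy": 0, "wz": 0}, {"x": 0.32, "y": -0.003, "z": 0, "wx": 0, "wy": 0, "wz": 0}, {"x": 0.33, "y": -0.003, "z": 0, "wx": 0, "wy": 0, "wz": 0}]'

```text
t: 10.07
eef_pos: [0.5067, -0.1449, 0.0112]
tool_rot: [0.001, 0.669, 0.743, 0.002]
contact_force: [-0.4, -0.8, -0.1]
gripper_width: 0.548
```

Run:
```python
from h import *
st()
k=cams.get_calibration('wrist');im=np.ascontiguousarray(cams.read_camera('wrist')[...,::-1])
x,y=-.134,-.036   # expected if pads 22 mm wide
for z,col in((.04,(0,255,0)),):
    P=[rk(x+a,y+b,z) for a,b in((-.05,-.022),(.05,-.022),(.05,.022),(-.05,.022))]
    cv2.polylines(im,[proj(k,np.array(P)).astype(int).reshape(-1,1,2)],True,col,1)
for y in(-.062,0):
    cv2.polylines(im,[proj(k,np.array([rk(-.049,y,.06),rk(.04,y,.06)])).astype(int).reshape(-1,1,2)],True,(255,0,0),1)
cv2.imwrite('pics/w4.png',im)
```

```text
t 10.07 rackframe [-0.1339 -0.0686  0.0112] F [-0.44 -0.84 -0.11] w 0.548
```

View pics/w4.png

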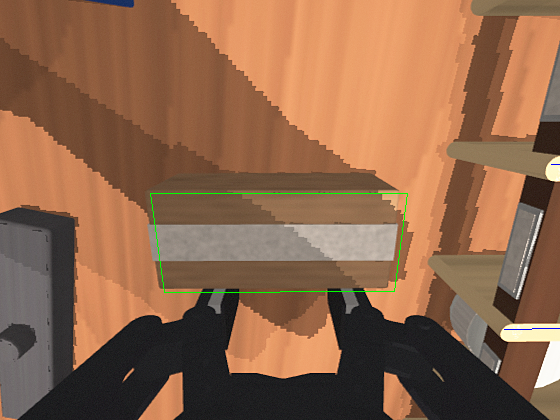

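The picture shows the carton square to the rack, with its top face on the predicted outline (150-405, 192-290). It needs about 4.5 mm more to be centred on the gap. The weight's edge is at column about 75.

jog_arm --plan '[{"x": 0.012, "y": 0, "z": 0, "wx": 0, "wy": 0, "wz": 0}, {"x": 0.024, "y": 0, "z": 0, "wx": 0, "wy": 0, "wz": 0}, {"x": 0.024, "y": 0, "z": 0, "wx": 0, "wy": 0, "wz": 0}, {"x": 0.024, "y": 0, "z": 0, "wx": 0, "wy": 0, "wz": 0}]'

```text
t: 10.45
eef_pos: [0.506, -0.1397, 0.0111]
tool_rot: [0.001, 0.669, 0.743, 0.002]
contact_force: [-0.4, 0.6, 0.0]
gripper_width: 0.55
```

Run:
```python
from h import *
st()
k=cams.get_calibration('wrist')
# same camera offset in rack frame: shift by measured motion is small (5 mm)
f=lambda p:np.round(frame(0,0,-RACK[2],[[p[0]-RACK[0],p[1]-RACK[1],0]])[0][:2],4)
print("weight edge",f(ray(k,(75,220),.02)),f(ray(k,(75,390),.02)))
```

```text
t 10.45 rackframe [-0.134  -0.0633  0.0111] F [-0.36  0.64  0.01] w 0.55
weight edge [-0.2299 -0.0263] [-0.2522 -0.1295]
```

jog_arm --plan '[{"x": -0.04, "y": 0, "z": 0, "wx": 0, "wy": 0, "wz": 0}, {"x": -0.08, "y": 0, "z": 0, "wx": 0, "wy": 0, "wz": 0}, {"x": -0.1, "y": 0, "z": -0.15, "wx": 0, "wy": 0, "wz": 0}, {"x": -0.1, "y": 0, "z": -0.35, "wx": 0, "wy": 0, "wz": 0}, {"x": -0.1, "y": -0.05, "z": -0.55, "wx": 0, "wy": 0, "wz": 0}, {"x": 0.1, "y": -0.35, "z": -0.6, "wx": 0, "wy": 0, "wz": -0.25}, {"x": 0.16, "y": -0.35, "z": -0.6, "wx": 0, "wy": 0, "wz": -0.25}, {"x": 0.16, "y": -0.35, "z": -0.6, "wx": 0, "wy": 0, "wz": -0.25}, {"x": 0.16, "y": -0.35, "z": -0.6, "wx": 0, "wy": 0, "wz": -0.25}, {"x": 0.16, "y": -0.35, "z": -0.6, "wx": 0, "wy": 0, "wz": -0.25}, {"x": 0.16, "y": -0.35, "z": -0.6, "wx": 0, "wy": 0, "wz": -0.25}, {"x": 0.16, "y": -0.35, "z": -0.6, "wx": 0, "wy": 0, "wz": -0.25}]'

```text
t: 11.45
eef_pos: [0.4325, -0.1164, 0.1311]
tool_rot: [0.002, 0.331, 0.944, 0.002]
contact_force: [-0.2, 0.4, -0.3]
gripper_width: 0.556
```

```bash
python3 -c "
from h import *
st();print(monitor.get_obs()['q'].round(2));go(rk(-.206,-.031,.13),RACK[2]+np.pi/2)"
```

```text
t 11.45 rackframe [-0.2048 -0.0326  0.1311] F [-0.16  0.42 -0.31] w 0.556
[-0.22  0.25  0.4   2.2  -0.15  0.71  1.18]
shift [0.01  0.001 0.006] turn [ 0.001   0.0015 -0.2478]
```

jog_arm --plan '[{"x": 0.01, "y": 0, "z": 0, "wx": 0, "wy": 0, "wz": -0.248}, {"x": 0.01, "y": 0, "z": 0, "wx": 0, "wy": 0, "wz": -0.248}, {"x": 0.01, "y": 0, "z": 0, "wx": 0, "wy": 0, "wz": -0.248}, {"x": 0.01, "y": 0, "z": 0, "wx": 0, "wy": 0, "wz": -0.248}, {"x": 0.01, "y": 0, "z": 0, "wx": 0, "wy": 0, "wz": -0.248}, {"x": 0.01, "y": 0, "z": 0, "wx": 0, "wy": 0, "wz": -0.248}, {"x": 0.01, "y": 0, "z": 0, "wx": 0, "wy": 0, "wz": -0.248}, {"x": 0.01, "y": 0, "z": 0, "wx": 0, "wy": 0, "wz": -0.248}, {"x": 0.01, "y": 0, "z": 0, "wx": 0, "wy": 0, "wz": -0.248}]' --hand -0.7

```text
t: 12.2
eef_pos: [0.4309, -0.1161, 0.1312]
tool_rot: [0.003, -0.05, 0.999, 0.001]
contact_force: [-0.1, 0.4, 0.3]
gripper_width: 0.145
```

Run:
```python
from h import *
st();go(rk(-.206,-.031,.017),RACK[2]+np.pi/2)
im=np.ascontiguousarray(cams.read_camera('scene')[...,::-1]);k=cams.get_calibration('scene')
for z in(.04,0):
    P=[rk(-.135+a,-.031+b,z) for a,b in((-.05,-.022),(.05,-.022),(.05,.022),(-.05,.022))]
    Q=np.array(P);print(np.round(proj(k,Q),1).tolist())
big=cv2.resize(im[150:290,170:330],None,fx=4,fy=4,interpolation=cv2.INTER_CUBIC)
for z,c in((.04,(0,255,0)),(0,(255,0,255))):
    P=[rk(-.135+a,-.031+b,z) for a,b in((-.05,-.022),(.05,-.022),(.05,.022),(-.05,.022))]
    cv2.polylines(big,[((proj(k,np.array(P))-[170,150]+.5)*4).astype(int).reshape(-1,1,2)],True,c,1)
cv2.imwrite('pics/s5.png',big)
```

```text
t 12.2 rackframe [-0.2063 -0.0322  0.1312] F [-0.08  0.35  0.31] w 0.145
shift [0.001 0.005 0.571] turn [ 0.0003  0.0017 -0.0008]
[[255.0, 196.1], [238.6, 216.4], [251.2, 221.5], [267.2, 200.8]]
[[255.3, 205.0], [239.2, 225.2], [251.6, 230.3], [267.2, 209.7]]
```

View pics/s5.png

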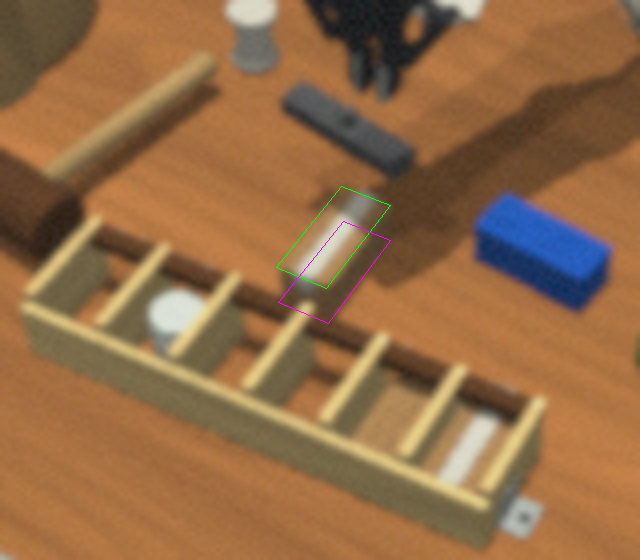

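The carton sits on the modelled outline, in line with the third gap, with the tool behind it and clear of the weight. I lower.

jog_arm --plan '[{"x": 0, "y": 0.005, "z": 0.15, "wx": 0, "wy": 0.001, "wz": 0}, {"x": 0, "y": 0.005, "z": 0.3, "wx": 0, "wy": 0.001, "wz": 0}, {"x": 0, "y": 0.005, "z": 0.42, "wx": 0, "wy": 0.001, "wz": 0}, {"x": 0, "y": 0.005, "z": 0.5, "wx": 0, "wy": 0.001, "wz": 0}, {"x": 0, "y": 0.005, "z": 0.545, "wx": 0, "wy": 0.001, "wz": 0}, {"x": 0, "y": 0.005, "z": 0.565, "wx": 0, "wy": 0.001, "wz": 0}, {"x": 0, "y": 0.005, "z": 0.565, "wx": 0, "wy": 0.001, "wz": 0}, {"x": 0, "y": 0.005, "z": 0.565, "wx": 0, "wy": 0.001, "wz": 0}]'

```text
t: 12.92
eef_pos: [0.4319, -0.115, 0.0188]
tool_rot: [0.002, -0.05, 0.999, 0.0]
contact_force: [0.1, -1.1, -0.2]
gripper_width: 0.152
```

```bash
python3 -c "
from h import *
st();go(rk(-.1,-.031,.017),RACK[2]+np.pi/2)"
```

```text
t 12.92 rackframe [-0.2052 -0.0312  0.0188] F [ 0.13 -1.12 -0.2 ] w 0.152
shift [-0.526  0.002  0.01 ] turn [ 0.0002  0.001  -0.0009]
```

jog_arm --plan '[{"x": -0.035, "y": 0.002, "z": 0.005, "wx": 0, "wy": 0, "wz": 0}, {"x": -0.07, "y": 0.002, "z": 0.005, "wx": 0, "wy": 0, "wz": 0}, {"x": -0.105, "y": 0.002, "z": 0.005, "wx": 0, "wy": 0, "wz": 0}, {"x": -0.14, "y": 0.002, "z": 0.005, "wx": 0, "wy": 0, "wz": 0}, {"x": -0.175, "y": 0.002, "z": 0.005, "wx": 0, "wy": 0, "wz": 0}, {"x": -0.21, "y": 0.002, "z": 0.005, "wx": 0, "wy": 0, "wz": 0}, {"x": -0.245, "y": 0.002, "z": 0.005, "wx": 0, "wy": 0, "wz": 0}, {"x": -0.28, "y": 0.002, "z": 0.005, "wx": 0, "wy": 0, "wz": 0}, {"x": -0.3, "y": 0.002, "z": 0.005, "wx": 0, "wy": 0, "wz": 0}]'

```text
t: 13.67
eef_pos: [0.4929, -0.1084, 0.018]
tool_rot: [0.002, -0.05, 0.999, 0.0]
contact_force: [-0.1, -0.7, 1.7]
gripper_width: 0.149
```

Run:
```python
from h import *
st();go(rk(-.071,-.031,.017),RACK[2]+np.pi/2)
out=[]
for c,(x,y,w,h) in(("side",(255,190,110,80)),("wrist",(0,0,560,420))):
    im=cams.read_camera(c)[y:y+h,x:x+w,::-1];out.append(cv2.resize(im,(400,int(400*h/w)),interpolation=cv2.INTER_CUBIC))
H=max(o.shape[0] for o in out);out=[cv2.copyMakeBorder(o,0,H-o.shape[0],0,0,cv2.BORDER_CONSTANT) for o in out]
cv2.imwrite('pics/m6.png',np.hstack(out))
```

```text
t 13.67 rackframe [-0.1438 -0.0309  0.018 ] F [-0.08 -0.68  1.74] w 0.149
shift [-0.364  0.     0.006] turn [ 0.0001  0.0013 -0.0008]
```

View pics/m6.png

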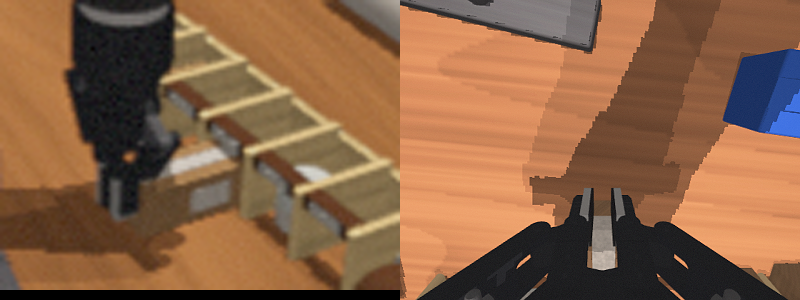

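The side crop shows the carton's front just entering the gap directly left of the tin's gap, which is the third. It's straight, and the push force is low. I continue.

jog_arm --plan '[{"x": -0.03, "y": 0, "z": 0, "wx": 0, "wy": 0, "wz": 0}, {"x": -0.06, "y": 0, "z": 0, "wx": 0, "wy": 0, "wz": 0}, {"x": -0.09, "y": 0, "z": 0, "wx": 0, "wy": 0, "wz": 0}, {"x": -0.12, "y": 0, "z": 0, "wx": 0, "wy": 0, "wz": 0}, {"x": -0.15, "y": 0, "z": 0, "wx": 0, "wy": 0, "wz": 0}, {"x": -0.18, "y": 0, "z": 0, "wx": 0, "wy": 0, "wz": 0}, {"x": -0.21, "y": 0, "z": 0, "wx": 0, "wy": 0, "wz": 0}, {"x": -0.24, "y": 0, "z": 0, "wx": 0, "wy": 0, "wz": 0}, {"x": -0.27, "y": 0, "z": 0, "wx": 0, "wy": 0, "wz": 0}, {"x": -0.3, "y": 0, "z": 0, "wx": 0, "wy": 0, "wz": 0}, {"x": -0.32, "y": 0, "z": 0, "wx": 0, "wy": 0, "wz": 0}, {"x": -0.32, "y": 0, "z": 0, "wx": 0, "wy": 0, "wz": 0}]'

```text
t: 14.77
eef_pos: [0.5578, -0.1017, 0.0184]
tool_rot: [0.003, -0.051, 0.999, 0.0]
contact_force: [-0.0, -0.1, -0.8]
gripper_width: 0.148
```

```bash
python3 -c "
from h import *
st();go(rk(-.071,-.031,.017),RACK[2]+np.pi/2)"
```

```text
t 14.77 rackframe [-0.0786 -0.0309  0.0184] F [-0.05 -0.08 -0.83] w 0.148
shift [-0.038 -0.     0.007] turn [ 0.0001  0.0018 -0.0005]
```

Creep until the panel is felt.

jog_arm --plan '[{"x": -0.01, "y": 0, "z": 0, "wx": 0, "wy": 0, "wz": 0}, {"x": -0.02, "y": 0, "z": 0, "wx": 0, "wy": 0, "wz": 0}, {"x": -0.028, "y": 0, "z": 0, "wx": 0, "wy": 0, "wz": 0}, {"x": -0.034, "y": 0, "z": 0, "wx": 0, "wy": 0, "wz": 0}, {"x": -0.038, "y": 0, "z": 0, "wx": 0, "wy": 0, "wz": 0}, {"x": -0.038, "y": 0, "z": 0, "wx": 0, "wy": 0, "wz": 0}]'

```text
t: 15.27
eef_pos: [0.5626, -0.1013, 0.0179]
tool_rot: [0.0, -0.05, 0.999, 0.001]
contact_force: [-6.8, 0.1, 3.5]
gripper_width: 0.152
```

```bash
python3 -c "
from h import *
st()"
```

```text
t 15.27 rackframe [-0.0738 -0.0309  0.0179] F [-6.83  0.08  3.51] w 0.152
```

jog_arm --plan '[{"x": -0.02, "y": 0, "z": 0, "wx": 0, "wy": 0, "wz": 0}, {"x": -0.025, "y": 0, "z": 0, "wx": 0, "wy": 0, "wz": 0}, {"x": -0.03, "y": 0, "z": 0, "wx": 0, "wy": 0, "wz": 0}, {"x": -0.03, "y": 0, "z": 0, "wx": 0, "wy": 0, "wz": 0}]'

```text
t: 15.6
eef_pos: [0.5625, -0.1013, 0.0169]
tool_rot: [-0.006, -0.05, 0.999, 0.001]
contact_force: [-13.4, -0.3, 9.5]
gripper_width: 0.151
```

```bash
python3 -c "
from h import *
st()"
```

```text
t 15.6 rackframe [-0.0739 -0.031   0.0169] F [-13.43  -0.28   9.53] w 0.151
```

It didn't move at double the force (13 N), so it's against the panel. I back off straight, then rise and move aside.

jog_arm --plan '[{"x": 0.05, "y": 0, "z": 0, "wx": 0, "wy": 0, "wz": 0}, {"x": 0.15, "y": 0, "z": 0, "wx": 0, "wy": 0, "wz": 0}, {"x": 0.25, "y": 0, "z": 0, "wx": 0, "wy": 0, "wz": 0}, {"x": 0.3, "y": 0, "z": -0.2, "wx": 0, "wy": 0, "wz": 0}, {"x": 0.3, "y": 0, "z": -0.4, "wx": 0, "wy": 0, "wz": 0}, {"x": 0.3, "y": 0, "z": -0.6, "wx": 0, "wy": 0, "wz": 0}, {"x": 0.3, "y": 0.2, "z": -0.8, "wx": 0, "wy": 0, "wz": 0}, {"x": 0.3, "y": 0.5, "z": -1, "wx": 0, "wy": 0, "wz": 0}, {"x": 0.3, "y": 0.9, "z": -1, "wx": 0, "wy": 0, "wz": 0}, {"x": 0.3, "y": 0.9, "z": -1, "wx": 0, "wy": 0, "wz": 0}, {"x": 0.3, "y": 0.9, "z": -1, "wx": 0, "wy": 0, "wz": 0}]'

```text
t: 16.52
eef_pos: [0.4871, 0.0742, 0.2196]
tool_rot: [-0.004, -0.05, 0.999, 0.002]
contact_force: [1.1, 0.6, -0.3]
gripper_width: 0.151
```

Run:
```python
from h import *
st();out=[]
for c,(x,y,w,h) in(("side",(235,170,160,120)),("scene",(165,175,160,120))):
    im=cams.read_camera(c);k=cams.get_calibration(c)
    b=cv2.resize(im[y:y+h,x:x+w,::-1],None,fx=2.5,fy=2.5,interpolation=cv2.INTER_CUBIC)
    P=[rk(-.01+a,-.031+d,.04) for a,d in((-.05,-.022),(.05,-.022),(.05,.022),(-.05,.022))]
    cv2.polylines(b,[((proj(k,np.array(P))-[x,y]+.5)*2.5).astype(int).reshape(-1,1,2)],True,(0,255,0),1);out.append(b)
    for n in ('carton_mid',):
        for d in finder.place_of(c,n):
            p=ray(k,d["location"],.02);print(c,round(d["confidence"],2),np.round(frame(0,0,-RACK[2],[[p[0]-RACK[0],p[1]-RACK[1],0]])[0][:2],3))
cv2.imwrite('pics/f7.png',np.hstack(out))
```

```text
t 16.52 rackframe [-0.1308  0.1514  0.2196] F [ 1.12  0.6  -0.26] w 0.151
side 0.82 [-0.213  0.111]
side 0.71 [-0.03  -0.466]
side 0.69 [-0.143  0.279]
side 0.59 [-0.017 -0.02 ]
scene 0.89 [-0.142  0.265]
scene 0.87 [-0.212  0.103]
scene 0.68 [-0.017 -0.471]
scene 0.62 [-0.005 -0.031]
```

View pics/f7.png

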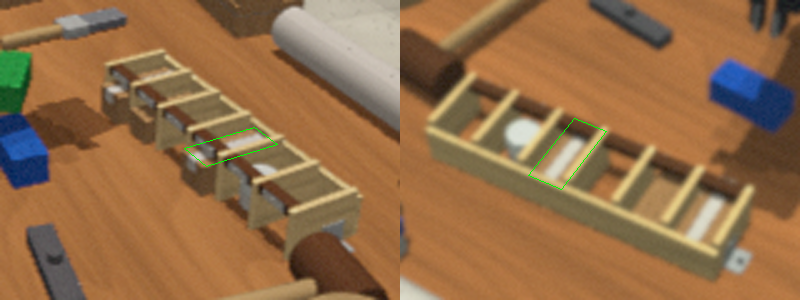

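The carton lies in the third gap from the log, next to the tin's gap, straight and on the "home" outline. The neighbours are undisturbed and the tool is clear.

```bash
python3 -c "
from h import *
print(bot.hand_in());st()"
```

```text
the job is handed in; nothing more can be done
None
the job is handed in; nothing more can be done
```

The carton is in the third gap from the chopping log, straight and pushed home against the back panel. I handed the job in at about 16.6 s; it reported no verdict.

- **Rail run:** The log stands at the rack's right end. I ran the shut fingertips along the top of the rail from that end over gaps one and two, to the middle of gap three. The force readings were about 5–7 N at the start, midway and at the end, and the tip stayed at z = 60 mm. I then lifted off.
- **Pushing:** I slid the carton sideways until it was in line with the gap, using two fingers against its side. I then pushed it in from its near end, never gripping or lifting it.
- **Home check:** The carton stopped dead. Doubling the push from about 7 to 13 N moved it less than 0.2 mm. The tool stopped about 3 mm short of the spot I had worked out, which is about what my rack estimate and the finger size could be off by.
- **Last pictures:** Both views show the carton on the outline for fully home, with the neighbouring things in view looking undisturbed. The networks put its centre at rack (-5, -31) mm in the scene view and (-17, -20) mm in the side view, against (-10, -31) mm expected. The side reading is about 11 mm off sideways. I put that down to the rail and dividers partly hiding the carton, because the gap leaves only 5 mm of play each side.

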